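Make up the stitcher's and the setter's kit trays

ROBOT

A 6-joint arm with a two-finger parallel gripper is mounted at the origin on the work surface. World frame = base frame: x ahead of the robot, y to its left, z up, the work surface at z = 0. Lengths are in m, angles in rad, forces in N, time in s.
With the tool pointing down it reaches from about 0.25 to 0.8 m from the base axis. Payload 3.9 kg.
Tool frame: the origin (TCP) lies midway between the tips of the shut fingers; the grasp point (between the pads) lies 19 mm behind it (ctrl.tcp_to_grasp is the distance from the TCP to the grasp point, in m); z points along the fingers, y is the direction in which the jaws open and shut (so a half turn about z gives the same grasp; the last joint's range is limited). The gripper opens to 85 mm and grips with 20 to 120 N. Pads are 22 mm wide; open, the fingers measure 114 mm over their backs; the gripper's body (76 mm by 85 mm) begins 54 mm behind the grasp point. The pads swing forward as they close: fully open they stand 13 mm farther back than shut.
Start: joints at [1.322, 0.26, -0.138, 1.173, 0, 1.571], TCP at [0.129, 0.509, 0.231] pointing down, gripper open.
Joint ranges: [-2.78, 2.78], [-0.83, 1.72], [-1.28, 1.37], [-1.9, 2.12], [-1.57, 1.48], [-3.14, 3.14]. Speed limits (rad/s): [2.57, 2.57, 3.14, 3.14, 3.14, 3.14].

INTERFACE

Orientations are given as a unit quaternion [x, y, z, w].
In Python, from cell import ctrl, hand, planner, capture, ticket, trace gives the robot as it stands. Calls block until the motion is done:
- ctrl.move_pose(position, orientation): joint-space move of the TCP to a pose.
- ctrl.servo_line(position, v=0.15, ori=None, contact_N=None): straight line of the TCP; ori=None keeps the orientation; v is the mean speed in m/s. With contact_N (N) it stops when the force on the tool has changed by that much, and returns True; else False.
- ctrl.move_joints(angles): joint-space move.
- hand.grip(opening, force=None): finger opening in m; force is the grip in N (None keeps the last); returns when the fingers have stopped.
- ctrl.dwell(seconds).
- planner.solve_ik(position, orientation): joint angles nearest the present ones, or None.
- capture(name): name is "side" or "top"; returns a dict with "img" (420x560x3 uint8, red, green, blue), "z_map" (420x560 float32, m along the optical axis (not along the pixel's ray), 0 where there is no reading), "vertical_fov" (degrees; the focal length in pixels is half the picture's height over the tangent of half this angle, whatever the lens; pixels are square), "cx", "cy" (the principal point, pixels), "dist_coeffs" ([k1, k2, p1, p2, k3] as OpenCV has them; the pictures are not rectified), "view" (4x4, takes a point from world to camera coordinates). Camera axes: x right, y up, looking along -z (the intrinsics and any distortion apply to the point x, -y, -z); pixel columns grow to the right and rows downward; lengths in m; the calibration is good to about 2 mm. A picture is of the moment at which its call begins.
A pose or a line that the arm cannot do raises ctrl.Unreachable and nothing moves.
- ticket.sign_off(): hands the job in, once; it reports no verdict.
Trained networks look in the newest picture that a camera, given by its name, has taken for a name from the list of things; names that differ only in an ending like _2 or _b are one class to them, and where a whole thing is asked for, a point or a joint stands for the part that bears it (a point fixed in the world has none). Each returns a list of dicts, best first, with "conf" (0 to 1); they miss things now and then, are a little off and sometimes report something else, mostly with a low value. They report only what shows in the picture. A call takes as long as a camera call. They do not tell look-alikes from the thing itself.
- trace(camera, thing): "pixels" (420x560 bool, what is visible of it) and "xy" ([column, row] in pixels, amid what is visible of it).
Readings, each from a call of its own:
- ctrl.current_time_s(): time.
- ctrl.current_joint_pos(): joint angles.
- ctrl.current_joint_vel(): joint speeds.
- ctrl.current_joint_efforts(): joint torques, N m.
- ctrl.current_eef_pos(): TCP position.
- ctrl.current_eef_rot(): TCP orientation.
- ctrl.current_force(): force on the tool from outside, world axes, zero at the start.
- ctrl.current_wrist_torque(): the same for the moment, N m.
- ctrl.current_finger_gap(): finger opening in m.
Only numpy, scipy, OpenCV 4.12 (cv2) and the standard library are available. Lean on these libraries where they do the work, as an engineer would, in place of code of your own. Each camera call takes 0.05 s, during which the arm holds its last target. There are 200 camera calls.

TASK

Make up the two kits from the stock on the bench, one thing to a compartment: in the three-compartment tray, counting from the end with the pull tab, the lidded jar, then the cone of thread, then the wooden edge slicker; in the two-compartment tray the flanged reel at the tab end and the steel setting post in the other compartment. Set each one down upright on its compartment's floor, without dropping it, and let go. Leave the square tin and the spray can where they stand.

Things in the scene. Friction and masses are not known exactly. Their poses are not given: they have to be found in the camera images.
- jar: Squat amber glass jar with a black screw lid, 60 mm tall, 50 mm in diameter; the lid is the straight cylinder from 40 to 60 mm height, 50 mm in diameter. Loose, upright; origin at the centre of its underside, z up; round, any yaw. About 0.18 kg.
- thread_cone: Cone of off-white thread on a grey tube, 88 mm tall: thread 50 mm in diameter at the foot tapering to 30 mm at 58 mm height; above that the bare tube, 20 mm in diameter, from 58 to 88 mm, by which it can be held. Loose, upright; origin at the centre of its underside, z up; round, any yaw. About 0.12 kg.
- slicker: Turned wooden edge slicker, 84 mm tall: grooved foot 48 mm in diameter up to 18 mm height, a neck swelling below 40 mm, then a straight round handle 28 mm in diameter from 40 to 78 mm height, with a tapered top. Loose, upright; origin at the centre of its underside, z up; round, any yaw. About 0.08 kg.
- reel: Low flanged reel, 45 mm tall: two wooden flanges 48 mm in diameter and 6 mm thick (at the bottom and from 39 to 45 mm height), grey thread 38 mm in diameter between. Loose, upright; origin at the centre of its underside, z up; round, any yaw. About 0.07 kg.
- setter: Bright steel setting post, 70 mm tall: foot disc 48 mm in diameter and 12 mm thick, with a straight post 20 mm in diameter from 12 to 70 mm height. Loose, upright; origin at the centre of its underside, z up; round, any yaw. About 0.3 kg.
- tray3: Plywood tray, three compartments 72 x 72 mm inside, centres along its x axis at +78 (tab end), 0 and -78 mm. Walls and dividers 6 mm thick, 18 mm high; floor 5 mm above the bench. Origin: centre of the box's underside (240 x 84 mm, tab not counted), z up; +x points to the pull tab, a flat lug at one end, 30 long, 36 wide, 10 mm high, with a dark spot. Fixed; row runs roughly left-right, tab to the robot's left.
- tray2: Plywood tray, two compartments 72 x 72 mm inside, centres along its x axis at +39 (tab end) and -39 mm. Walls and dividers 6 mm thick, 18 mm high; floor 5 mm above the bench. Origin: centre of the box's underside (162 x 84 mm, tab not counted), z up; +x points to the pull tab, a flat lug at one end, 30 long, 36 wide, 10 mm high, with a dark spot. Fixed; at any yaw.
- tin: Closed square aluminium tin, 50 x 50 mm, 46 mm tall, standing among the stock; it belongs to neither kit and stays where it is. Loose; origin at the centre of its underside, z up.
- spray_can: Spray can with an orange band, 64 mm in diameter, 185 mm tall, standing beside the trays on the robot's left; not part of the job, stays where it is. Loose; origin at the centre of its underside, z up.
- cutter: Green hand-cranked strap cutter bolted to the bench on the robot's right, an obstacle only: base about 180 x 120 mm, 188 mm tall, with a crank grip sticking out to 126 mm along +x. Fixed; origin at the centre of its underside, z up.
Not all that is in view belongs to the job. Of the things that look like the reel, the middle-sized one is meant.

How it is judged:
At the end, for the whole second after the job is handed in: Each of the five stands in its compartment, upright within 0.1 rad: within 20 mm in x and y of the compartment's centre, underside on the floor (origin below 9 mm), at rest, released. Tin and spray can are upright within 20 mm of their start (x of jar in the frame of tray3 between 0.058 and 0.098 m and y of jar in the frame of tray3 between -0.02 and 0.02 m and height (world z) of each of jar, thread_cone, slicker, reel, setter below 0.009 m and angle between each of jar, thread_cone, slicker, reel, setter's own z axis and vertical below 0.1 rad and linear speed of each of jar, thread_cone, slicker, reel, setter below 0.03 m/s and contact force between each of jar, thread_cone, slicker and tray3 above 0.05 N and x of thread_cone in the frame of tray3 between -0.02 and 0.02 m and y of thread_cone in the frame of tray3 between -0.02 and 0.02 m and x of slicker in the frame of tray3 between -0.098 and -0.058 m and y of slicker in the frame of tray3 between -0.02 and 0.02 m and x of reel in the frame of tray2 between 0.019 and 0.059 m and y of reel in the frame of tray2 between -0.02 and 0.02 m and contact force between each of reel, setter and tray2 above 0.05 N and x of setter in the frame of tray2 between -0.059 and -0.019 m and y of setter in the frame of tray2 between -0.02 and 0.02 m and not (distance of tin from where it was at the start of the episode above 0.02 m or angle between tin's own z axis and vertical above 0.3 rad) and not (distance of spray_can from where it was at the start of the episode above 0.02 m or angle between spray_can's own z axis and vertical above 0.3 rad)); the robot touches nothing.
It fails at once if a thing is dropped (falls free from more than about 30 mm) ((linear speed of jar above 0.75 m/s and contact force between jar and the fingers below 0.02 N) or (linear speed of thread_cone above 0.75 m/s and contact force between thread_cone and the fingers below 0.02 N) or (linear speed of slicker above 0.75 m/s and contact force between slicker and the fingers below 0.02 N) or (linear speed of reel above 0.75 m/s and contact force between reel and the fingers below 0.02 N) or (linear speed of setter above 0.75 m/s and contact force between setter and the fingers below 0.02 N)).
It fails at once if the square tin is pushed more than 20 mm or tipped (distance of tin from where it was at the start of the episode above 0.02 m or angle between tin's own z axis and vertical above 0.3 rad).
It fails at once if the spray can is pushed more than 20 mm or tipped (distance of spray_can from where it was at the start of the episode above 0.02 m or angle between spray_can's own z axis and vertical above 0.3 rad).
It also fails if it takes over 128 s, if anything falls off the work surface, if the arm or the gripper's body presses on something with over 40 N, if the wrist force passes 120 N, or if a joint passes its speed limit or range.

## Working session

There is one attempt and no reset: what is moved stays moved. The work goes in short steps, each a Python script; the robot and the scene stay as the last script left them, time stands still between calls to the robot, and variables do not carry over. Pictures are saved under pics/ and viewed, about 12 in all and at most 16, crops included, and the job is handed in when it is done.

```bash
ls; mkdir -p pics
cat > h.py <<'E'
import numpy as np, cv2
from cell import ctrl, hand, planner, capture, ticket, trace
def K(c):
    f=210/np.tan(np.radians(c['vertical_fov'])/2)
    return np.array([[f,0,c['cx']],[0,f,c['cy']],[0,0,1.]])
def cloud(c):
    h,w=c['z_map'].shape
    uv=np.stack(np.meshgrid(np.arange(w),np.arange(h)),-1).reshape(-1,1,2).astype(float)
    n=cv2.undistortPoints(uv,K(c),np.array(c['dist_coeffs'],float)).reshape(h,w,2)
    z=c['z_map'].astype(float)
    P=np.stack([n[...,0]*z,-n[...,1]*z,-z,np.ones_like(z)],-1)
    W=(P@np.linalg.inv(np.array(c['view'])).T)[...,:3]
    W[z==0]=np.nan
    return W
def save(img,name,s=1):
    cv2.imwrite('pics/'+name,cv2.resize(img[...,::-1],None,fx=s,fy=s,interpolation=cv2.INTER_CUBIC))
E
python3 - <<'E'
from h import *
for n in('top','side'):
    c=capture(n); save(c['img'],n+'1.png',1.4)
    W=cloud(c); np.savez('/tmp/%s1.npz'%n,W=W,img=c['img'])
    print(n,np.linalg.inv(c['view'])[:3,3],c['vertical_fov'],c['dist_coeffs'])
    for t in 'jar thread_cone slicker reel setter tray3 tray2 tin spray_can cutter'.split():
        for r in trace(n,t)[:5]:
            p=W[r['pixels']]; p=p[~np.isnan(p[:,0])]
            if len(p): 
                zt=np.percentile(p[:,2],95); q=p[p[:,2]>zt-.006]
                print(t,round(r['conf'],2),np.round(r['xy']),len(p),'ztop',zt.round(3),'topxy',((q.min(0)+q.max(0))/2)[:2].round(3),'ext',np.ptp(q,0)[:2].round(3))
E
```

```text
pics
top [ 0.4101878  -0.02077405  1.10126726] 53.7601195859877 [-0.10616591  0.          0.          0.          0.        ]
jar 0.61 [154. 257.] 358 ztop 0.062 topxy [0.35  0.283] ext [0.045 0.049]
thread_cone 0.7 [286. 219.] 282 ztop 0.088 topxy [ 0.438 -0.055] ext [0.017 0.017]
thread_cone 0.23 [370. 260.] 419 ztop 0.049 topxy [ 0.336 -0.28 ] ext [0.059 0.058]
slicker 0.82 [235. 216.] 211 ztop 0.085 topxy [0.448 0.065] ext [0.025 0.025]
reel 0.85 [329. 228.] 289 ztop 0.047 topxy [ 0.416 -0.176] ext [0.044 0.044]
reel 0.71 [375. 205.] 592 ztop 0.061 topxy [ 0.473 -0.29 ] ext [0.059 0.062]
reel 0.55 [309. 197.] 150 ztop 0.035 topxy [ 0.499 -0.135] ext [0.032 0.031]
reel 0.44 [ 82. 150.] 1306 ztop 0.186 topxy [0.631 0.444] ext [0.057 0.058]
reel 0.32 [450. 175.] 3713 ztop 0.187 topxy [ 0.54  -0.493] ext [0.058 0.059]
setter 0.69 [190. 231.] 248 ztop 0.071 topxy [0.418 0.187] ext [0.018 0.018]
tray3 0.64 [323. 150.] 3110 ztop 0.019 topxy [ 0.617 -0.169] ext [0.109 0.271]
tray3 0.63 [199. 160.] 2104 ztop 0.019 topxy [0.61  0.166] ext [0.102 0.186]
tray2 0.64 [323. 150.] 3110 ztop 0.01
[... 946 characters left out ...]
]
reel 0.58 [293. 240.] 252 ztop 0.035 topxy [ 0.498 -0.136] ext [0.034 0.036]
setter 0.67 [251. 164.] 267 ztop 0.071 topxy [0.418 0.188] ext [0.018 0.023]
tray3 0.77 [349. 252.] 3217 ztop 0.02 topxy [ 0.616 -0.172] ext [0.11  0.264]
tray3 0.77 [317. 163.] 1238 ztop 0.02 topxy [0.61  0.168] ext [0.103 0.188]
tray2 0.77 [349. 252.] 3217 ztop 0.02 topxy [ 0.616 -0.172] ext [0.11  0.264]
tray2 0.77 [317. 163.] 1238 ztop 0.02 topxy [0.61  0.168] ext [0.103 0.188]
tin 0.91 [230. 298.] 794 ztop 0.049 topxy [ 0.337 -0.281] ext [0.06  0.063]
spray_can 0.71 [308.  90.] 1113 ztop 0.186 topxy [0.632 0.444] ext [0.057 0.058]
cutter 0.93 [354. 370.] 8925 ztop 0.188 topxy [ 0.541 -0.492] ext [0.058 0.059]
```

View pics/top1.png

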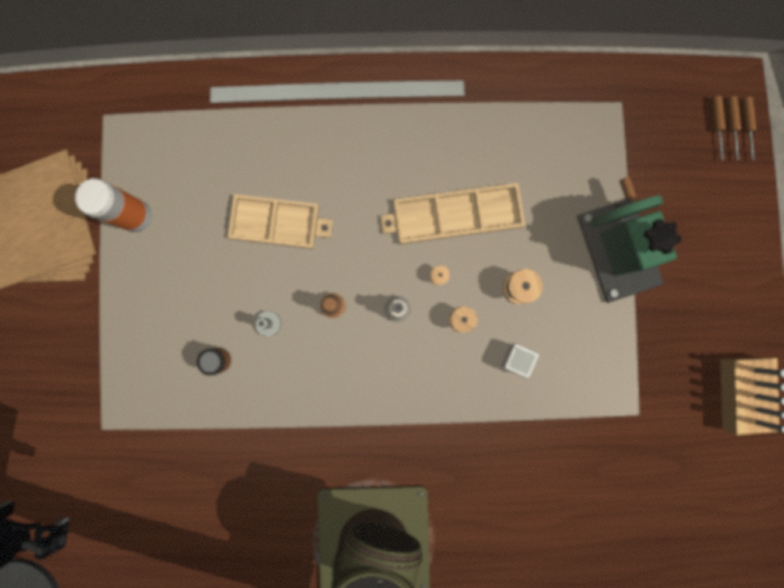

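View pics/side1.png

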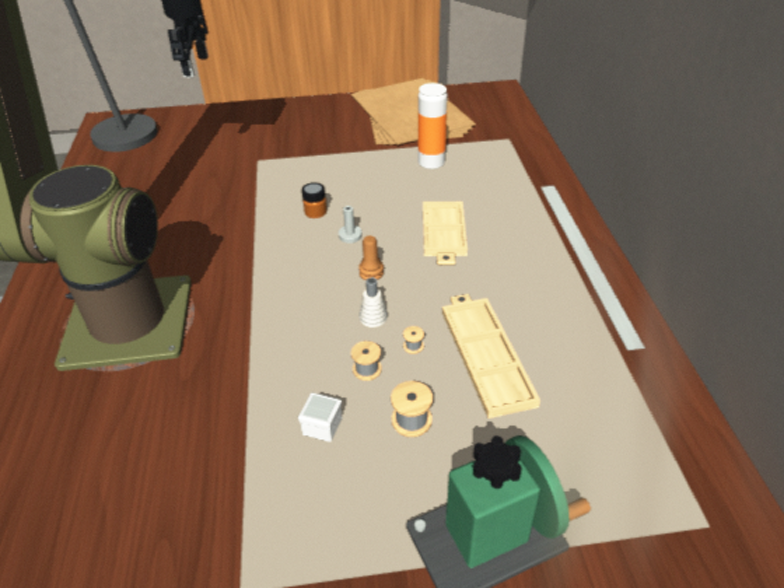

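Run:
```python
from h import *
d=np.load('/tmp/top1.npz'); im=d['img']
save(im[90:280,130:410],'crop1.png',2.8)
W=d['W']
for nm,lo,hi in(('3',-.32,-.02),('2',.05,.29)):
    m=(W[...,2]>.013)&(W[...,2]<.026)&(W[...,0]>.545)&(W[...,0]<.69)&(W[...,1]>lo)&(W[...,1]<hi)
    p=W[m][:,:2]; r=cv2.minAreaRect(p.astype(np.float32)); print(nm,len(p),r)
    m=(W[...,2]>.006)&(W[...,2]<.0135)&(W[...,0]>.53)&(W[...,0]<.7)&(W[...,1]>lo-.03)&(W[...,1]<hi+.03)
    q=W[m]; c=np.array(r[0]); a=np.radians(r[2])
    for ax in(0,1):
        u=np.array([np.cos(a+ax*np.pi/2),np.sin(a+ax*np.pi/2)]); s=(q[:,:2]-c)@u
        half=r[1][ax]/2
        print(ax,u.round(3),'beyond+',(s>half+.004).sum(),'beyond-',(s<-half-.004).sum())
```

```text
3 708 ((0.6173766255378723, -0.17266182601451874), (0.08528397232294083, 0.2574021518230438), 6.524996757507324)
0 [0.994 0.114] beyond+ 3 beyond- 0
1 [-0.114  0.994] beyond+ 56 beyond- 0
2 509 ((0.610038697719574, 0.16460523009300232), (0.18433018028736115, 0.08506272733211517), 81.65274047851562)
0 [0.145 0.989] beyond+ 3 beyond- 29
1 [-0.989  0.145] beyond+ 2 beyond- 1
```

The pictures show three reel look-alikes in the enlarged top view: (440,274) Ø≈33 mm, (464,319) Ø≈46 mm and (524,286) Ø≈60 mm. The middle-sized one, at (464,319), is 45 mm tall and 48 mm across as described. The tray3 tab is at (388,223) on the left. The tray2 tab is at (325,228), on the right (-y) end.

View pics/crop1.png

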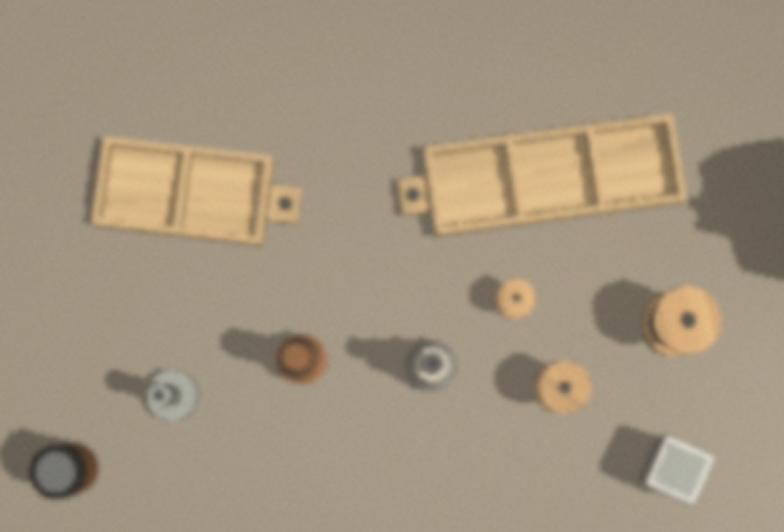

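Run:
```python
from h import *
from scipy.optimize import minimize
# fit tray: wall points should lie in wall template, per camera
def wd(x,y,L,cuts):
    # distance to wall centrelines
    hw=.039; hl=L/2-.003
    dx=[np.hypot(x-c,np.maximum(abs(y)-hw,0)) for c in cuts]
    dy=np.hypot(np.maximum(abs(x)-hl,0),abs(y)-hw)
    return np.minimum(np.min(dx,0),dy)
for n in('top','side'):
    W=np.load('/tmp/%s1.npz'%n)['W']
    for nm,lo,hi,L,cuts,g in(('3',-.31,-.03,.240,[-.117,-.039,.039,.117],(.617,-.179,np.pi/2+.09)),('2',.065,.265,.162,[-.078,0,.078],(.61,.17,-np.pi/2-.13))):
        m=(W[...,2]>.0175)&(W[...,2]<.026)&(W[...,0]>.545)&(W[...,0]<.69)&(W[...,1]>lo)&(W[...,1]<hi)
        p=W[m][:,:2]
        def f(v,s=0):
            d=p-v[:2];c,s=np.cos(v[2]),np.sin(v[2])
            return np.minimum(wd(d[:,0]*c+d[:,1]*s,-d[:,0]*s+d[:,1]*c,L,cuts),.012).mean()
        best=min((minimize(f,np.array(g)+[0,dy,da],method='Nelder-Mead',options=dict(initial_simplex=np.array(g)+[0,dy,da]+np.array([[0,0,0],[.006,0,0],[0,.006,0],[0,0,.05]]))) for dy in(-.01,0,.01) for da in(-.1,0,.1)),key=lambda r:r.fun)
        print(n,nm,len(p),best.x.round(4),best.fun)
    # object tops, circle fits
    for t,xy,h,R in(('jar',(.35,.283),.06,.025),('cone',(.438,-.055),.088,.01),('slick',(.448,.065),.084,.013),('reel',(.416,-.176),.045,.024),('set',(.418,.187),.07,.01),('small',(.499,-.135),.033,.017)):
        m=(abs(W[...,2]-h-.002)<.006)&(np.hypot(W[...,0]-xy[0],W[...,1]-xy[1])<.045)
        p=W[m]; print(t,len(p),((p.max(0)+p.min(0))/2)[:2].round(4),np.median(p,0).round(4))
```

```text
top 3 283 [ 0.6172 -0.1798  1.6805] 0.0016667839664625745
top 2 216 [ 0.6104  0.1738 -1.7079] 0.0016383747851670739
jar 291 [0.3505 0.2843] [0.3504 0.2838 0.0596]
cone 46 [ 0.4383 -0.0546] [ 0.4393 -0.0555  0.0875]
slick 75 [0.4478 0.0644] [0.4478 0.0645 0.0834]
reel 253 [ 0.4145 -0.1769] [ 0.4147 -0.1767  0.0442]
set 47 [0.4175 0.1874] [0.4165 0.1866 0.0698]
small 136 [ 0.4986 -0.136 ] [ 0.4986 -0.1369  0.0323]
side 3 541 [ 0.6169 -0.1799  1.6851] 0.0017673705868250058
side 2 205 [ 0.6101  0.1741 -1.7147] 0.0019383919196855374
jar 141 [0.3511 0.2843] [0.3509 0.2814 0.0607]
cone 45 [ 0.4389 -0.0548] [ 0.4385 -0.0581  0.0884]
slick 57 [0.4488 0.0658] [0.4478 0.0625 0.0835]
reel 280 [ 0.4143 -0.177 ] [ 0.4142 -0.1784  0.0453]
set 34 [0.4179 0.1877] [0.4178 0.1847 0.0703]
small 140 [ 0.4981 -0.1359] [ 0.4986 -0.1373  0.0331]
```

The crop confirms the middle reel at crop (563,387), with the small one at (516,298) and the large one at (685,320). Both cameras agree to about 1 mm on object and tray positions. I'll start with the slicker.

```bash
cat >> h.py <<'E'
from scipy.spatial.transform import Rotation as R
T3=(.617,-.1799,1.683); T2=(.6103,.174,-1.711)
def slot(T,d): return np.array([T[0]+d*np.cos(T[2]),T[1]+d*np.sin(T[2])])
# name: pick xy, TCP z, grip diameter, force, slot, jaw yaw
JOBS=dict(
 jar=((.351,.284),.027,.050,45,slot(T3,.078),T3),
 thread_cone=((.4386,-.0549),.061,.020,35,slot(T3,0),T3),
 slicker=((.4482,.0648),.043,.028,30,slot(T3,-.078),T3),
 reel=((.4145,-.177),.018,.048,30,slot(T2,.039),T2),
 setter=((.4177,.1875),.029,.020,50,slot(T2,-.039),T2))
TRAVEL=.20
def quat(a):
    c=[]
    for b in(a,a+np.pi):
        y=np.array([np.cos(b),np.sin(b),0]);z=np.array([0,0,-1.])
        c.append(R.from_matrix(np.c_[np.cross(y,z),y,z]))
    cur=R.from_quat(ctrl.current_eef_rot())
    return min(c,key=lambda r:(r*cur.inv()).magnitude()).as_quat()
def log(*a): print(round(ctrl.current_time_s(),1),*a,flush=True)
def run(n):
    xy,z,D,F,dst,T=JOBS[n]; a=T[2]-np.pi/2 if T is T3 else T[2]+np.pi/2
    q=quat(a)
    ctrl.move_pose([*xy,TRAVEL],q); hand.grip(min(D+.024,.085))
    if ctrl.servo_line([*xy,z],v=.12,contact_N=12): raise SystemExit('contact on descent %s'%ctrl.current_eef_pos())
    hand.grip(max(D-.01,0),F); log(n,'gap',ctrl.current_finger_gap())
    ctrl.servo_line([*xy,TRAVEL],v=.15); log('lifted gap',ctrl.current_finger_gap())
    if ctrl.current_finger_gap()<D-.006: raise SystemExit('grasp lost')
    ctrl.move_pose([*dst,TRAVEL],q)
    ctrl.servo_line([*dst,z+.03],v=.13); ctrl.dwell(.2)
    hit=ctrl.servo_line([*dst,z+.003],v=.025,contact_N=3)
    log('placed',hit,'dz',ctrl.current_eef_pos()[2]-z,'gap',ctrl.current_finger_gap())
    if ctrl.current_eef_pos()[2]>z+.013: raise SystemExit('early contact')
    hand.grip(D+.02); ctrl.servo_line([*dst,TRAVEL],v=.15)
    log('done',n)
E
python3 - <<'E'
from h import *
for n,j in JOBS.items():
    for p in(j[0],j[4]):
        for z in(j[1],TRAVEL): print(n,np.round(p,3),z,np.round(planner.solve_ik([*p,z],quat(j[5][2]-np.pi/2)),2))
run('slicker')
c=capture('side'); save(c['img'],'s2.png',1.4)
E
```

```text
jar [0.351 0.284] 0.027 [ 0.68  0.33 -0.64  0.59  0.    2.14]
jar [0.351 0.284] 0.2 [ 0.68  0.15 -0.36  1.06  0.    2.14]
jar [ 0.608 -0.102] 0.027 [-0.17  0.56 -0.23  0.78  0.    1.29]
jar [ 0.608 -0.102] 0.2 [-0.17  0.43  0.04  1.18  0.    1.29]
thread_cone [ 0.439 -0.055] 0.061 [-0.12  0.27 -0.62  0.68  0.    1.33]
thread_cone [ 0.439 -0.055] 0.2 [-0.12  0.14 -0.38  1.05  0.    1.33]
thread_cone [ 0.617 -0.18 ] 0.061 [-0.28  0.57 -0.11  0.89  0.    1.17]
thread_cone [ 0.617 -0.18 ] 0.2 [-0.28  0.48  0.11  1.21  0.    1.17]
slicker [0.448 0.065] 0.043 [ 0.14  0.31 -0.62  0.64  0.    1.6 ]
slicker [0.448 0.065] 0.2 [ 0.14  0.15 -0.36  1.06  0.    1.6 ]
slicker [ 0.626 -0.257] 0.043 [-0.39  0.63 -0.03  0.9   0.    1.07]
slicker [ 0.626 -0.257] 0.2 [-0.39  0.54  0.22  1.25  0.    1.07]
reel [ 0.414 -0.177] 0.018 [-0.4   0.35 -0.66  0.57  0.    1.31]
reel [ 0.414 -0.177] 0.2 [-0.4   0.15 -0.37  1.05  0.    1.31]
reel [0.605 0.135] 0.018 [ 0.22  0.57 -0.23  0.77  0.    1.93]
reel [0.605 0.135] 0.2 [0.22 0.44 0.05 1.18 0.   1.93]
setter [0.418 0.188] 0.029 [ 0.42  0.34 -0.63  0.61  0.    2.13]
setter [0.418 0.188] 0.2 [ 0.42  0.16 -0.35  1.06  0.    2.13]
setter [0.616 0.213] 0.029 [ 0.33  0.61 -0.12  0.84  0.    2.04]
setter [0.616 0.213] 0.2 [0.33 0.49 0.14 1.22 0.   2.04]
5.3 slicker gap 0.027164013718871036
6.5 lifted gap 0.027112764936980404
10.1 placed True dz 0.005479775628350239 gap 0.027402455286648034
11.6 done slicker
```

View pics/s2.png

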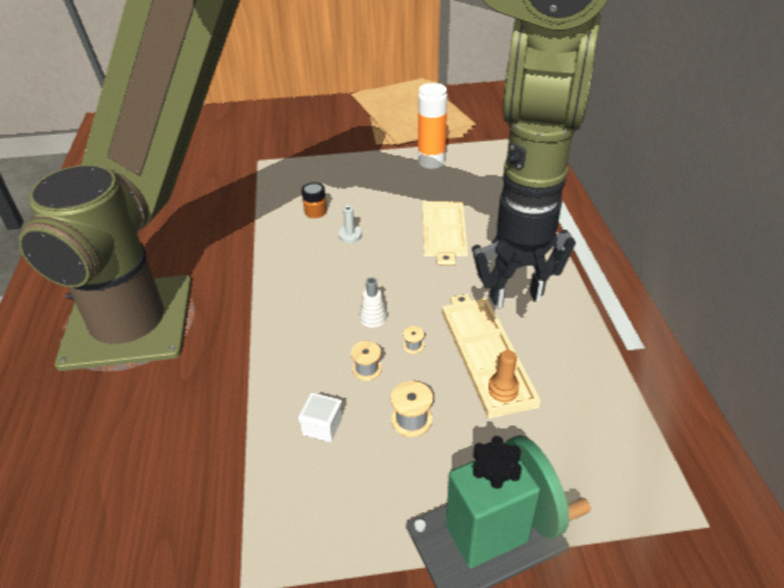

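The slicker stands upright in the far compartment at (505,378), and contact came at the expected floor height. Next are the cone, jar and setter, then the reel.

Run:
```python
from h import *
for n in('thread_cone','jar','setter','reel'): run(n)
ctrl.move_pose([.35,.0,.3],quat(0.)); ctrl.move_pose([.129,.45,.25],quat(0.))
for n in('top','side'):
    c=capture(n); save(c['img'],n+'9.png',1.4); W=cloud(c)
    for k,h in dict(jar=.06,thread_cone=.088,slicker=.084,reel=.045,setter=.07).items():
        d=JOBS[k][4]; p=W[(abs(W[...,2]-h-.005)<.006)&(np.hypot(W[...,0]-d[0],W[...,1]-d[1])<.04)]
        print(n,k,len(p),((((p.max(0)+p.min(0))/2)[:2]-d)*1e3).round(1) if len(p) else '', np.median(p[:,2]).round(4))
    for k,xy,h in(('tin',(.337,-.2805),.046),('can',(.6315,.4435),.185)):
        p=W[(abs(W[...,2]-h-.001)<.006)&(np.hypot(W[...,0]-xy[0],W[...,1]-xy[1])<.05)]
        print(k,len(p),((((p.max(0)+p.min(0))/2)[:2]-xy)*1e3).round(1))
log()
```

```text
14.6 thread_cone gap 0.0190057006792303
15.7 lifted gap 0.01899280981741205
18.6 placed True dz 0.005576192908246458 gap 0.019053209182390635
20.0 done thread_cone
24.3 jar gap 0.04915949472251811
25.6 lifted gap 0.048954918881434176
29.6 placed True dz 0.0057647122454194365 gap 0.04888618824180783
31.2 done jar
34.9 setter gap 0.018707360082580594
36.1 lifted gap 0.01882509278125209
39.3 placed True dz 0.005552664506847712 gap 0.018742358238258466
40.9 done setter
44.9 reel gap 0.04681836948961091
46.3 lifted gap 0.04640142449547265
50.1 placed True dz 0.005743306783977577 gap 0.046443918630010024
51.8 done reel
top jar 302 [-0.5  1.8] 0.0641
top thread_cone 53 [ 0.1 -0.3] 0.0923
top slicker 86 [-3.   0.6] 0.0872
top reel 272 [ 0.1 -1.9] 0.0492
top setter 49 [-1.5 -0.3] 0.0741
tin 360 [-0.2  1. ]
can 476 [-0.6  0.2]
side jar 266 [-1.1  2.3] 0.0654
side thread_cone 60 [-0.9 -1.7] 0.0931
side slicker 107 [-1.4 -0.1] 0.0888
side reel 160 [-0.9 -0.8] 0.0504
side setter 37 [-0.9  0.1] 0.075
tin 482 [-1.2 -0.9]
can 156 [ 0.1 -0.8]
54.9
```

View pics/side9.png

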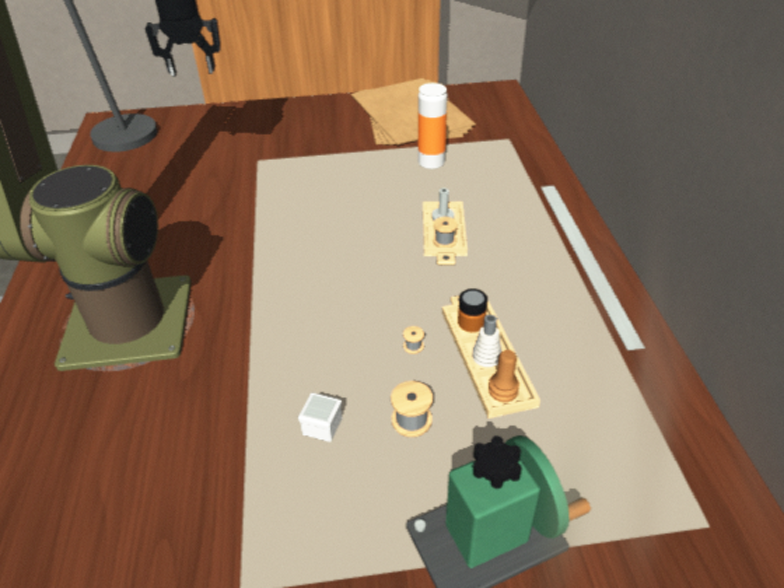

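All five stand upright. In tray3, counting from the tab, the jar is at (472,310), the cone at (488,342) and the slicker at (505,378). In tray2 the reel is at the tab end at (445,232) and the setter behind it at (444,205). The tin and spray can have not moved, and the gripper is clear.

```bash
python3 -c "
from h import *
ticket.sign_off()"
```

```text
the job is handed in; nothing more can be done
```

Both kits are made up and the job is handed in, at about 55 s on the robot's clock against the 128 s limit. The sign-off gives no verdict.

- **Placing:** I found every pose from the two cameras' depth maps. I then gripped each item with the jaws across the tray and lowered it until it touched the compartment floor. Contact came within 1 mm of the expected height all five times. For the reel I took the middle-sized of the three look-alikes.
- **Last checks:** In both cameras all five items are within about 3 mm of their compartment centres, with tops 3–5 mm higher than an item standing on the bench would show, as the 5 mm tray floor should give. They look upright in the side picture.
- **Left alone:** The tin and spray can show no movement beyond about 1.5 mm of measuring noise, and the gripper is well clear of everything.

No check failed, and the two cameras agreed to within about 2 mm.

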